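Stop the shop's counter scale rocking

ROBOT

A 7-joint arm with a two-finger parallel gripper is mounted at the origin on the work surface. World frame = base frame: x ahead of the robot, y to its left, z up, the work surface at z = 0. Lengths are in m, angles in degrees, forces in N, time in s.
With the tool pointing down it reaches from about 0.35 to 0.775 m from the base axis. Payload 3.1 kg.
Tool frame: the origin (TCP) lies on the centre line of the jaws, within the pads' length; the fingertips stand 17 mm ahead of it and the grasp point (between the pads) lies 2 mm behind it (robot.tip_reach is the distance from the TCP to the fingertips, in m); z points along the fingers, y is the line along which they close (so a half turn about z gives the same grasp; the last joint's range is limited). The gripper opens to 85 mm and grips with 20 to 120 N. Pads are 22 mm wide; open, the fingers measure 114 mm over their backs; the gripper's body (76 mm by 85 mm) begins 54 mm behind the grasp point. The pads swing forward as they close: fully open they stand 13 mm farther back than shut.
Start: joints at [68.486, 17.813, 0.802, 86.603, -0.252, 75.585, -1.558], TCP at [0.18, -0.52, 0.248] pointing down, gripper open.
Joint ranges: [-154.91, 154.91], [-16.99, 109.72], [-72.82, 74.43], [7.12, 147.25], [-82.49, 262.49], [11.32, 116.49], [-174.64, 174.64]. Speed limits (degrees/s): [159.86, 159.86, 180, 180, 180, 180, 180].

INTERFACE

Orientations are given as [roll, pitch, yaw] about the fixed x, y, z axes, in that order (R = Rz(yaw) Ry(pitch) Rx(roll)).
In Python, from station import robot, fingers, vision, workorder, recognise gives the robot as it stands. Calls block until the motion is done:
- robot.move_to(position, orientation): joint-space move of the TCP to a pose.
- robot.line_to(position, orientation=None, velocity=0.15, f_stop=None): straight line of the TCP; orientation=None keeps the orientation; velocity is the mean speed in m/s. With f_stop (N) it stops when the force on the tool has changed by that much, and returns True; else False.
- robot.move_j(angles): joint-space move.
- fingers.gripper_to(opening, force=None): opening from 0.0 (shut) to 1.0 (fully open); force is the grip in N (None keeps the last); returns when the fingers have stopped.
- robot.pause(seconds).
- robot.inverse_kinematics(position, orientation): joint angles nearest the present ones, or None.
- vision.grab_frame(name): name is "scene" or "top"; returns the picture (480x640x3 uint8, red, green, blue); there is no depth.
- vision.calibration(name): a dict with "mtx" (3x3 intrinsics, pixels), "k1" (the pictures are not rectified: a ray, as slopes to the right and down, at radius r is drawn at 1 + k1 r^2 times it, then the intrinsics apply), "extrinsics" (4x4, takes a point from world to camera coordinates). Camera axes: x right, y up, looking along -z (the intrinsics and any distortion apply to the point x, -y, -z); pixel columns grow to the right and rows downward; lengths in m; the calibration is good to about 2 mm. A picture is of the moment at which its call begins. calibration takes no time and is no camera call.
A pose or a line that the arm cannot do raises robot.PlanningError and nothing moves.
- workorder.close_job(): hands the job in; it is judged then, once.
Trained networks look in the newest picture that a camera, given by its name, has taken for a name from the list of things; names that differ only in an ending like _2 or _b are one class to them, and where a whole thing is asked for, a point or a joint stands for the part that bears it (a point fixed in the world has none). Each returns a list of dicts, best first, with "p" (0 to 1); they miss things now and then, are a little off and sometimes report something else, mostly with a low value. They report only what shows in the picture. A call takes as long as a camera call.
- recognise(label, camera): "rect" ([centre column, centre row, width, height] in pixels, round what is visible of it).
Readings, each from a call of its own:
- robot.current_time_s(): time.
- robot.current_joint_positions(): joint angles.
- robot.current_dq(): joint speeds.
- robot.current_joint_torque(): joint torques, N m.
- robot.current_tool_pos(): TCP position.
- robot.current_eef_rot(): TCP orientation.
- robot.current_contact_force(): force on the tool from outside, world axes, zero at the start.
- robot.current_torque(): the same for the moment, N m.
- robot.current_finger_gap(): opening from 0.0 (shut) to 1.0 (fully open).
- robot.current_gripper_force(): force on a finger pad.
Only numpy, scipy, OpenCV 4.12 (cv2) and the standard library are available. Lean on these libraries where they do the work, as an engineer would, in place of code of your own. Each camera call takes 0.05 s, during which the arm holds its last target. There are 200 camera calls.

TASK

The counter scale rocks because one of its four levelling screws has worked its way up, so that foot hangs clear of the counter. Find the corner that gives way when you press on it, and wind that screw down by its knob until the scale stands level and firm with every foot carrying a fair share of the weight, but not so far that a neighbouring foot comes up. Leave the scale where it stands, let go of it, and do not disturb the things around it.

Things in the scene. Friction and masses are not known exactly. Their poses are not given: they have to be found in the camera images.
- scale: Counter scale, 3.2 kg +-10 %, loose, any yaw. Round housing and steel pan 136 mm across, pan top 70 mm up; display box (78 x 50 mm, 63 high) on its -x side, bubble level on +x. Origin: its middle at counter height, z up. Four arms at 45 deg to x and y end in lugs with identical levelling screws: black knob above, domed rubber foot below. Details under lug_a to lug_d hold for all four.
- lug_a (a point): Point fixed to the scale: on a screw's axis, centre of its lug's top face (28 mm across), 30 mm above the counter, 118 mm from the scale's middle. a, b, c, d run clockwise from above; which one is bad must be felt. Knob: 30 mm across, round grip band 17 mm high up to its flat top, which is 36 mm above this point when set right, about 40 to 41 mm when worked up.
- lug_b (a point): Same point, next screw. About 42 mm round each screw's axis is free for fingers (then come pan and display): open the gripper to some 46 mm only. Right-hand thread, 5 mm per turn: clockwise from above sends screw, knob and foot down together; the hand must follow the knob down. About 0.05 N m turns it; it stays where left.
- lug_c (a point): Same point, third screw (opposite a). Three feet are set right within 0.3 mm, the fourth hangs 1 to 4 mm clear. Pressed on the knob's top with over 4 N, its corner sinks by that gap till the foot touches (at 8 N rubber squash has added up to 0.5 mm); under about 2.5 N it hardly moves. The other corners give less than 0.6 mm.
- lug_d (a point): Same point, fourth screw (opposite b). Rubber feet give 1 mm per 12 N each: from a foot's first touch 0.4 to 0.5 turn more gives it its even share, 0.15 turn is too little, and by 0.8 turn a neighbouring foot has lifted.
- pen_box: Bystander: open cardboard box of pens, 90 x 130 x 75 mm, pens up to 150 mm high; origin: centre of its underside.
- jar: Bystander: glass jar with a steel cap, 76 mm across, 120 mm high; origin: centre of its underside.
- stapler: Bystander: black desk stapler, 34 x 145 x 50 mm, long along its y; origin: centre of its underside.

How it is judged:
By the outcome, as a careful person would: the job done as asked, in the order asked, and still so for the second after the job is handed in, with the robot touching nothing.
It also fails if it takes over 72 s, if anything falls off the work surface, if the arm or the gripper's body presses on something with over 40 N, if the wrist force passes 120 N, or if a joint passes its speed limit or range.

## Working session

There is one attempt and no reset: what is moved stays moved. The work goes in short steps, each a Python script; the robot and the scene stay as the last script left them, time stands still between calls to the robot, and variables do not carry over. Pictures are saved under pics/ and viewed, at most 10 in all, crops included, and the job is handed in when it is done.

```bash
ls; mkdir -p pics; python3 - <<'E'
from station import robot, fingers, vision, workorder, recognise
import cv2
for n in("top","scene"):
    f=vision.grab_frame(n); cv2.imwrite(f"pics/{n}1.png",f[:,:,::-1])
    c=vision.calibration(n); print(n,c)
    for l in("scale","lug_a","jar","pen_box","stapler"):
        print(l,[(r["p"],[round(v) for v in r["rect"]]) for r in recognise(l,n)])
print(robot.current_time_s(),robot.current_eef_rot(),robot.tip_reach)
E
```

```text
pics
top {'mtx': array([[449.14994586,   0.        , 327.10044917],
       [  0.        , 449.14994586, 246.68812587],
       [  0.        ,   0.        ,   1.        ]]), 'k1': -0.002478670457881275, 'extrinsics': array([[ 0.03291056, -0.99944414, -0.00532028, -0.02572017],
       [ 0.97920364,  0.03117691,  0.20047003, -0.53505986],
       [-0.20019273, -0.01180722,  0.97968539, -1.06798191],
       [ 0.        ,  0.        ,  0.        ,  1.        ]])}
scale [(0.79, [304, 243, 91, 96])]
lug_a [(0.79, [305, 242, 90, 91])]
jar [(0.93, [171, 303, 47, 38])]
pen_box [(0.83, [483, 220, 75, 56]), (0.56, [303, 240, 91, 90])]
stapler [(0.73, [190, 222, 57, 28])]
scene {'mtx': array([[484.2655744 ,   0.        , 328.49610819],
       [  0.        , 484.2655744 , 233.63212018],
       [  0.        ,   0.        ,   1.        ]]), 'k1': -0.005384208348925776, 'extrinsics': array([[ 0.81690774,  0.57669007,  0.0095025 , -0.44906481],
       [-0.5041516 ,  0.70595688,  0.49744954,  0.27521533],
       [ 0.28016586, -0.41116108,  0.86744087, -1.35228421],
       [ 0.        ,  0.        ,  0.        ,  1.        ]])}
scale [(0.91, [339, 211, 106, 97])]
lug_a [(0.74, [340, 213, 102, 101])]
jar [(0.67, [357, 100, 25, 46])]
pen_box [(0.63, [243, 369, 74, 97])]
stapler []
0.6 [1.79997171e+02 8.69835499e-04 1.91300079e+01] 0.017
```

```bash
python3 - <<'E'
import cv2
a=cv2.imread("pics/top1.png")[180:310,240:370]
b=cv2.imread("pics/scene1.png")[150:280,275:405]
cv2.imwrite("pics/crop1.png",cv2.resize(cv2.hconcat([a,b]),(800,400),interpolation=cv2.INTER_CUBIC))
E
```

```text
(no output)
```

View pics/crop1.png

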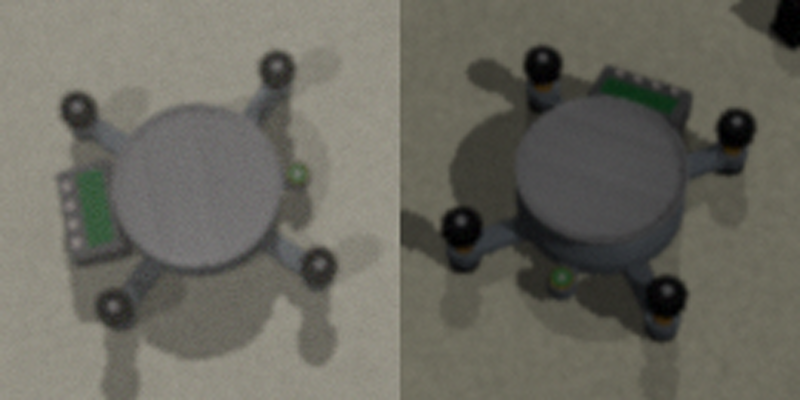

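View pics/top1.png

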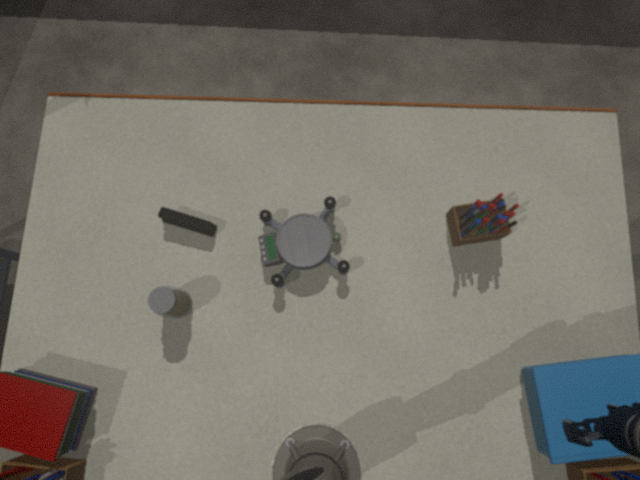

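The scale is at about (303,241) in the top image, with its four knobs at (265,216), (330,203), (343,267) and (277,280). The jar, stapler and pen box are well clear of it.

```bash
cat > h.py <<'E'
import numpy as np
from station import robot, fingers, vision, workorder, recognise
def project(P,cam):
    c=vision.calibration(cam); E=c["extrinsics"]; P=np.atleast_2d(P)
    q=P@E[:3,:3].T+E[:3,3]; s=np.c_[q[:,0],-q[:,1]]/-q[:,2:]
    s=s*(1+c["k1"]*(s**2).sum(1,keepdims=True))
    return s*c["mtx"][0,0]+c["mtx"][:2,2]
def lugs(p,z):  # a,b,c,d clockwise
    x,y,t=p; a=t+np.radians([45,-45,-135,135])
    return np.c_[x+.118*np.cos(a),y+.118*np.sin(a),np.full(4,z)]
E
python3 - <<'E'
from h import *
from scipy.optimize import least_squares
f=130/400
top=np.array([(277,70),(318,267),(115,307),(78,110)])*f+[240,180]
sc=np.array([(142,66),(335,130),(265,298),(62,230)])*f+[275,150]
# display on left in top image (+y world) = scale -x ; +x points to -y world: yaw ~ -90
from itertools import product
def res(p,c,k): 
    L=lugs(p,.058); o=project(L,c); m=top if c=="top" else sc
    return (o-m[k]).ravel()
# order: first guess, match by nearest
p=np.array([.55,.0,-np.radians(80)])
for c,m in(("top",top),("scene",sc)):
    p=np.array([.55,.0,-np.radians(80)])
    for _ in range(5):
        o=project(lugs(p,.058),c); k=np.argmin(np.linalg.norm(o[:,None]-m[None],axis=2),1)
        r=least_squares(res,p,args=(c,k)); p=r.x
    print(c,p[:2],np.degrees(p[2]),k,np.round(r.fun,1)); 
    print(lugs(p,.066).round(4))
E
```

```text
top [0.54805049 0.04967291] -76.6240987394139 [0 1 2 3] [ 0.   0.1  0.3 -0.2 -0.3  0.2  0.  -0.1]
[[ 0.6485 -0.0122  0.066 ]
 [ 0.4862 -0.0508  0.066 ]
 [ 0.4476  0.1115  0.066 ]
 [ 0.6099  0.1502  0.066 ]]
scene [0.54891888 0.04968552] -76.17205422130195 [2 3 0 1] [ 0.3  0.5 -0.3 -0.4 -0.1  0.2  0.1 -0.4]
[[ 0.6499 -0.0114  0.066 ]
 [ 0.4878 -0.0513  0.066 ]
 [ 0.448   0.1108  0.066 ]
 [ 0.61    0.1506  0.066 ]]
```

```bash
cat >> h.py <<'E'
POSE=(.5485,.0497,np.radians(-76.4))
L=lugs(POSE,.066)
E
python3 - <<'E'
from h import *
for i in range(4):
    for y in range(-180,180,45):
        q=robot.inverse_kinematics([L[i,0],L[i,1],.07],[180,0,y])
        print("abcd"[i],y,None if q is None else np.round(q,0).tolist())
t0=robot.current_time_s()
fingers.gripper_to(0.0,20)
out=[]
for i in (1,0,3,2):
    x,y=L[i,:2]
    robot.move_to([x,y,.12 if i!=1 else .2],[180,0,0])
    robot.line_to([x,y,.093],velocity=.12)
    h1=robot.line_to([x,y,.070],velocity=.012,f_stop=1.2); z1=robot.current_tool_pos()[2]; f1=robot.current_contact_force()[2]
    h2=robot.line_to([x,y,z1-.008],velocity=.008,f_stop=7); z2=robot.current_tool_pos()[2]; f2=robot.current_contact_force()[2]
    print("abcd"[i],h1,h2,"z1 %.2f f1 %.1f z2 %.2f f2 %.1f drop %.2f"%(z1*1e3,f1,z2*1e3,f2,(z1-z2)*1e3),round(robot.current_time_s()-t0,1))
    robot.line_to([x,y,.12],velocity=.15)
E
```

```text
a -180 [26.0, 45.0, -45.0, 81.0, 33.0, 67.0, 67.0]
a -135 [33.0, 53.0, -62.0, 81.0, 47.0, 74.0, 103.0]
a -90 [-36.0, 53.0, 64.0, 84.0, -48.0, 73.0, -147.0]
a -45 [8.0, 38.0, -14.0, 82.0, 10.0, 61.0, -143.0]
a 0 [13.0, 39.0, -22.0, 82.0, 15.0, 62.0, -101.0]
a 45 [20.0, 42.0, -33.0, 82.0, 24.0, 64.0, -62.0]
a 90 [25.0, 45.0, -44.0, 81.0, 32.0, 67.0, -23.0]
a 135 [28.0, 47.0, -49.0, 81.0, 36.0, 68.0, 20.0]
b -180 [35.0, 27.0, -40.0, 108.0, 21.0, 53.0, 75.0]
b -135 [49.0, 36.0, -62.0, 108.0, 37.0, 59.0, 107.0]
b -90 [-43.0, 35.0, 65.0, 111.0, -38.0, 58.0, -141.0]
b -45 [19.0, 23.0, -19.0, 109.0, 9.0, 50.0, -140.0]
b 0 [24.0, 24.0, -25.0, 109.0, 13.0, 51.0, -97.0]
b 45 [28.0, 25.0, -31.0, 108.0, 16.0, 51.0, -55.0]
b 90 [31.0, 25.0, -34.0, 108.0, 18.0, 52.0, -12.0]
b 135 [34.0, 26.0, -38.0, 108.0, 20.0, 52.0, 31.0]
c -180 [32.0, 34.0, -64.0, 112.0, 36.0, 57.0, 41.0]
c -135 [31.0, 32.0, -62.0, 112.0, 34.0, 57.0, 88.0]
c -90 [31.0, 32.0, -62.0, 112.0, 34.0, 57.0, 133.0]
c -45 [18.0, 24.0, -42.0, 112.0, 21.0, 51.0, -170.0]
c 0 [20.0, 25.0, -45.0, 112.0, 23.0, 52.0, -127.0]
c 45 [28.0, 30.0, -58.0, 112.0, 31.0, 55.0, -90.0]
c 90 [31.0, 32.0, -61.0, 112.0, 34.0, 56.0, -47.0]
c 135 [31.0, 33.0, -62.0, 112.0, 35.0, 57.0, -3.0]
d -180 [13.0, 44.0, -46.0, 85.0, 33.0, 65.0, 51.0]
d -135 [20.0, 51.0, -62.0, 85.0, 46.0, 72.0, 88.0]
d -90 [20.0, 51.0, -62.0, 85.0, 46.0, 72.0, 133.0]
d -45 [3.0, 38.0, -28.0, 86.0, 20.0, 61.0, -165.0]
d 0 [10.0, 41.0, -40.0, 85.0, 29.0, 64.0, -126.0]
d 45 [14.0, 45.0, -49.0, 85.0, 35.0, 66.0, -86.0]
d 90 [12.0, 43.0, -44.0, 85.0, 31.0, 65.0, -38.0]
d 135 [12.0, 43.0, -45.0, 85.0, 32.0, 65.0, 7.0]
b True True z1 81.82 f1 4.1 z2 81.56 f2 6.1 drop 0.26 5.2
a True True z1 84.28 f1 3.4 z2 82.92 f2 5.8 drop 1.37 8.2
d True True z1 81.65 f1 4.0 z2 81.48 f2 4.8 drop 0.16 11.1
c True True z1 82.43 f1 3.7 z2 82.18 f2 5.7 drop 0.24 13.9
```

Corner a gives way. I'll measure its force/height curve in small steps.

```bash
python3 - <<'E'
from h import *
t0=robot.current_time_s()
x,y=L[0,:2]
robot.move_to([x,y,.12],[180,0,0])
robot.line_to([x,y,.0885],velocity=.12)
robot.pause(.3); f0=robot.current_contact_force()[2]
for z in np.arange(.0870,.0805,-.0004):
    robot.line_to([x,y,z],velocity=.01); robot.pause(.12)
    f=robot.current_contact_force()[2]-f0
    print("%.2f %.2f"%(robot.current_tool_pos()[2]*1e3,f))
    if f>9: break
robot.line_to([x,y,.12],velocity=.15)
print(robot.current_time_s()-t0, robot.current_time_s())
E
```

```text
86.92 -0.10
86.59 0.23
86.19 -0.12
85.78 0.11
85.40 -0.19
85.10 -0.69
84.82 0.64
84.48 2.61
84.12 4.16
83.67 4.38
83.29 5.59
83.08 5.61
82.95 6.08
82.85 7.47
82.75 8.88
82.62 10.27
7.9666999999999994 22.9167
```

```bash
cat > turn.py <<'E'
from h import *
t0=robot.current_time_s()
x,y=L[0,:2]
robot.move_to([x,y,.12],[180,0,0])
Z=[.12,.0595,.0578,.0571]
Q=[np.array(robot.inverse_kinematics([x,y,z],[180,0,0])) for z in Z]
print(np.round(Q,1).tolist()); 
assert np.ptp(Q,axis=0).max()<25
def q(i,a): v=Q[i].copy(); v[6]=a; return v.tolist()
def st(n): print(n,np.round(np.array(robot.current_tool_pos())*1e3,1),"F",np.round(robot.current_contact_force(),1),"M",np.round(robot.current_torque(),2),"gap %.3f t %.1f"%(robot.current_finger_gap(),robot.current_time_s()-t0))
fingers.gripper_to(.54,25)
robot.move_j(q(0,143)); st("above")
robot.line_to([x,y,.0595],velocity=.08); st("down")
qn=robot.current_joint_positions(); print(np.round(qn,1))
E
python3 turn.py
```

```text
[[16.0, 37.2, -26.7, 79.0, 17.0, 67.8, -102.4], [15.5, 40.6, -25.6, 82.4, 18.7, 61.3, -103.7], [15.5, 40.7, -25.6, 82.4, 18.8, 61.1, -103.8], [15.5, 40.8, -25.5, 82.5, 18.8, 61.0, -103.8]]
above [649.2 -11.8 120. ] F [ 0.5  0.9 -0.6] M [ 0.03  0.03 -0.04] gap 0.537 t 4.3
down [649.7 -11.6  60. ] F [ 0.3 -0.6  0.7] M [-0.02 -0.03  0.01] gap 0.543 t 5.2
[ 15.5  40.6 -25.6  82.3  18.7  61.3 141.7]
```

```bash
cat > turn2.py <<'E'
from h import *
t0=robot.current_time_s()
p=np.array(robot.current_tool_pos()); o=robot.current_eef_rot(); q0=np.array(robot.current_joint_positions())
def st(n): print(n,np.round(np.array(robot.current_tool_pos())*1e3,1),"F",np.round(robot.current_contact_force(),1),"M",np.round(robot.current_torque(),2),"gap %.3f t %.1f"%(robot.current_finger_gap(),robot.current_time_s()-t0))
def q(dz,a):
    v=np.array(robot.inverse_kinematics([L[0,0],L[0,1],.0595-dz],o)); v[6]=a; assert abs(v-q0)[:6].max()<5; return v.tolist()
W=[q(.0009,q0[6]-62),q(.0017,q0[6]-124),q(.0021,q0[6]-205),q(.0024,q0[6]-285)]
fingers.gripper_to(.2,25); robot.pause(.2); st("grip")
for w in W: robot.move_j(w); robot.pause(.1); st("turn")
fingers.gripper_to(.54); st("open")
robot.line_to([L[0,0],L[0,1],.12],velocity=.12)
f=vision.grab_frame("top"); import cv2; cv2.imwrite("pics/top2.png",f[:,:,::-1])
print(np.round(robot.current_joint_positions(),1), robot.current_time_s())
E
python3 turn2.py
```

```text
grip [648.8 -11.3  59.7] F [-2.7  0.9  1.4] M [0.31 0.64 0.01] gap 0.341 t 0.5
turn [648.5 -10.8  58.7] F [-5.5  2.6  4.7] M [ 0.31  1.05 -0.02] gap 0.339 t 1.6
turn [648.2  -9.9  58.4] F [-4.8  3.2  6.5] M [ 0.4   1.51 -0.01] gap 0.341 t 2.7
turn [649.1  -9.3  58.3] F [-3.9  3.2  5.6] M [ 1.06  1.22 -0.02] gap 0.341 t 4.1
turn [649.4 -10.5  58. ] F [-4.3  2.   6.1] M [ 0.56  0.86 -0.  ] gap 0.340 t 5.4
open [649.9 -12.9  56.9] F [0.8 1.2 0.6] M [ 0.04 -0.01  0.01] gap 0.543 t 5.7
[  16.    37.2  -26.6   79.2   17.1   67.7 -141.9] 34.6
```

```bash
python3 - <<'E'
from h import *
t0=robot.current_time_s()
fingers.gripper_to(0.0,20)
for i in (0,1,2,3):
    x,y=L[i,:2]
    if i: robot.move_to([x,y,.105],[180,0,0])
    robot.line_to([x,y,.087],velocity=.12)
    robot.pause(.15); f0=robot.current_contact_force()[2]
    r=[]
    robot.line_to([x,y,.079],velocity=.012,f_stop=1.5)
    for k in range(2):
        if k: robot.line_to([x,y,.078],velocity=.01,f_stop=5)
        robot.pause(.2); r+=[robot.current_tool_pos()[2]*1e3,np.mean([robot.current_contact_force()[2] for _ in range(5)])-f0]
    print("abcd"[i],np.round(r,2),round(robot.current_time_s()-t0,1))
    robot.line_to([x,y,.105],velocity=.15)
print(robot.current_time_s())
E
```

```text
a [82.35  6.34 82.31  6.64] 2.2
b [82.16  5.66 82.09  7.31] 4.8
c [81.99  3.45 81.92  4.23] 7.3
d [81.97  5.47 81.94  4.39] 9.9
44.825
```

Equal load on the a–c and b–d diagonals is nearly reached: I estimate about 4.3, 6.8, 10.8 and 10 N on a, b, c and d. A further 30° would even out a and b. I'll do that, retreat, and take a picture.

```bash
python3 - <<'E'
from h import *
import cv2
t0=robot.current_time_s()
x,y=L[0,0]-.0003,L[0,1]+.001
robot.move_to([x,y,.12],[180,0,0]); fingers.gripper_to(.54,25)
robot.line_to([x,y,.0575],velocity=.1)
fingers.gripper_to(.2,25); robot.pause(.15)
q=list(robot.current_joint_positions()); q[6]-=30
robot.move_j(q); robot.pause(.1)
print("F",np.round(robot.current_contact_force(),1),"q7",robot.current_joint_positions()[6],robot.current_finger_gap())
fingers.gripper_to(.54)
robot.line_to([x,y,.12],velocity=.12)
fingers.gripper_to(0,20)
robot.line_to([x,y,.087],velocity=.12); robot.pause(.15); f0=robot.current_contact_force()[2]
robot.line_to([x,y,.079],velocity=.012,f_stop=1.5); robot.pause(.2)
print("a",robot.current_tool_pos()[2]*1e3,np.mean([robot.current_contact_force()[2] for _ in range(5)])-f0)
robot.line_to([x,y,.16],velocity=.2)
robot.move_to([.45,-.25,.30],[180,0,0])
print(robot.current_time_s())
a=vision.grab_frame("top")[180:310,240:370,::-1]; b=vision.grab_frame("scene")[150:280,275:405,::-1]
cv2.imwrite("pics/crop2.png",cv2.resize(cv2.hconcat([a,b]),(800,400),interpolation=cv2.INTER_CUBIC))
E
```

```text
F [-0.6 -0.5  4.3] q7 -139.50972049144502 0.33849930310638565
a 82.28026814547657 4.563140808716115
52.45
```

View pics/crop2.png

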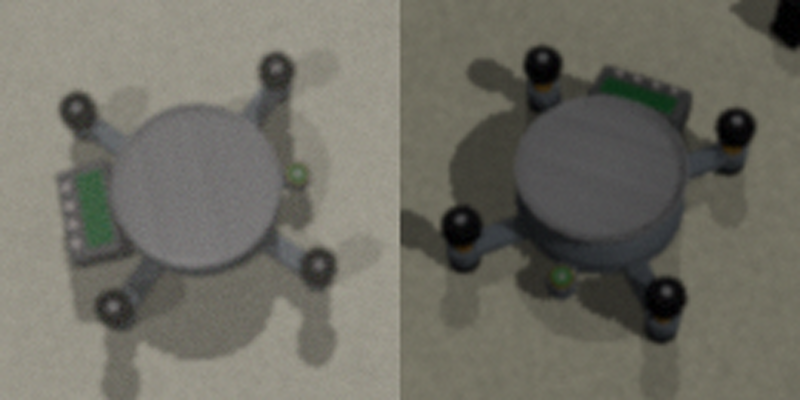

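The scale has not moved: its knobs show at the same pixels as before, and the brass thread is no longer proud at corner a. Foot a now carries about 6 N.

```bash
python3 -c "
from station import workorder
print(workorder.close_job())"
```

```text
the job is handed in; nothing more can be done
None
```

I handed the job in: corner a (the far-right one) was the one that gave way. I wound its screw down about 0.87 turn, after which foot a carried an estimated 6 N and the scale showed at the same place in the pictures. I did not press the other three corners again after the final 30° turn.

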